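# Strip a lens bracket from the focusing rail: nut, spacer, bracket

## Robot

A 6-joint arm with a two-finger parallel gripper is mounted at the origin on the work surface. World frame = base frame: x ahead of the robot, y to its left, z up, the work surface at z = 0. Lengths are in m, angles in degrees, forces in N, time in s.
With the tool pointing down it reaches from about 0.275 to 0.825 m from the base axis. Payload 4.9 kg.
Tool frame: the origin (TCP) lies at the very end of the fingers, on their centre line; the grasp point (between the pads) lies manip.hold_point_z behind it (manip.hold_point_z is the distance from the TCP to the grasp point, in m); z points along the fingers, y is the line along which they close (so a half turn about z gives the same grasp; the last joint's range is limited). The gripper opens to 85 mm and grips with 20 to 120 N. Pads are 22 mm wide; open, the fingers measure 114 mm over their backs; the gripper's body (76 mm by 85 mm) begins 54 mm behind the grasp point. The pads swing forward as they close: fully open they stand 13 mm farther back than shut.
Start: joints at [-76.272, 18.69, -11.035, 60.275, 0, 82.311], TCP at [0.201, -0.512, 0.211] pointing down, gripper open.
Joint ranges: [-152.03, 152.03], [-55.5, 102.48], [-74.3, 77.21], [-110.64, 120.58], [-84.22, 78.4], [-180, 180]. Speed limits (degrees/s): [147.25, 147.25, 180, 180, 180, 180].

## Interface

Orientations are given as [roll, pitch, yaw] about the fixed x, y, z axes, in that order (R = Rz(yaw) Ry(pitch) Rx(roll)).
In Python, from cell import manip gives the robot as it stands.
- The arm moves only by the tool carry_out, never from a script. Its argument "increments" is a list that holds one entry, the list of rows, each a list of 7 numbers: the turn, a rotation vector about the tool's x, y, z in units of 0.08 rad (1.0 is 0.08 rad), then the shift along the tool's x, y, z in units of 4 cm (1.0 is 4 cm), then the opening, from 0 (shut) to 1 (fully open). A call has 1 to 5 rows; each row shifts and turns the commanded pose from where the row before left it, along the tool's axes as they then stand; what a row does not reach is not made up. A row lasts 1/10 s, in which the tool goes at most 50 mm and 8.59 degrees, less where a joint would pass 70% of its speed; a pose out of reach is approached as far as the arm can. A call with a number of a shift or a turn outside -1 to 1 is refused whole. A call with a gripper value outside its range is refused whole. The fingers move at their own pace and stop on an object; "squeeze" is the grip in N (left out, the last holds). Time passes only in rows, so rows that do not move let the fingers close. It gives the time, the measured TCP pose, the force, the opening and the grip force at its end, in the units of the state.
- manip.read_state(): the state, without advancing time (a new reading comes with each control period).
- manip.snapshot(name): name is "scene" or "top" or "wrist"; returns the picture (384x512x3 uint8, red, green, blue); there is no depth.
- manip.camera_info(name): a dict with "camera_matrix" (3x3 intrinsics, pixels), "position" and "attitude" of the camera in the world. Camera axes: x right, y down, z forward; pixel columns grow to the right and rows downward; lengths in m; the calibration is good to about 2 mm. A picture is of the moment at which its call begins: read the wrist's pose just before it. camera_info takes no time and is no camera call; for the wrist camera it gives the pose at the moment of the call.
- manip.close_job(): hands the job in; it is judged then, once.
The state is a dict: "t": time; "q": joint angles; "joint_vel": joint speeds; "effort": joint torques, N m; "position": TCP position; "tcp_rot": TCP orientation; "contact_force": force on the tool from outside, world axes, zero at the start; "wrist_torque": the same for the moment, N m; "finger_gap": opening from 0.0 (shut) to 1.0 (fully open); "finger_force": force on a finger pad.
Only numpy, scipy, OpenCV 4.12 (cv2) and the standard library are available. Lean on these libraries where they do the work, as an engineer would, in place of code of your own. Each camera call takes 0.05 s, during which the arm holds its last target. There are 200 camera calls.

## Task

Strip the lens bracket off the rail's stud in strict order. First turn the bayonet nut by its wooden handle until the handle lies along the stud's crosshead, lift it off and set it down upright, without dropping it, in the tin tray; then slide the slotted spacer sideways off the stud along the wooden ledge to the ledge's stop; last slide the bracket along the black rail to the rail's end stop. Slide the spacer and the bracket without lifting them (hooking them by the lip and the flange is enough), and leave the funnel, bezels and spatula where they are.

Things in the scene. Friction and masses are not known exactly. Their poses are not given: they have to be found in the camera images.
- rail: Fixed black rail with a wooden side ledge and a steel stud. Origin on the stud's axis at slate level, z up; x runs along the rail towards its end stop, y along the ledge away from the rail. Sizes here and below in mm. Rail: x -62 to 176, y -51 to 51, top at z 30; 5 high guide lips on its two long edges. Ledge: x -36 to 36, y 51 to 196, floor z 37; side guides 50 apart, top z 46.
- crosshead (a point): Top centre of the stud, 73 above the slate. The stud, 16 in diameter, carries a fixed steel crosshead bar 30 long (along the rail's x), 6 wide, from z 65 to z 73, hammer-head fashion. Axes as the rail's.
- ledge_stop (a point): Lower edge of the face of the ledge's stop, at rail y 172.5: a wooden bar bridging the ledge from z 51 to z 72. The spacer's toe passes under it and its lip meets it after 102.5 of travel; the spacer and is then wholly off the bracket.
- rail_stop (a point): Lower edge of the face of the rail's end stop, at rail x 148.5: a black bar bridging the rail from z 42 to z 66. The bracket's toe passes under it and its flange meets it after 78.5 of travel; the bracket and is then off the stud.
- nut: Loose bayonet nut, about 250 g: brass disc 56 in diameter, 14 thick, with two posts (20 to 27 from the axis) carrying a walnut handle bar 64 long (along the nut's x), 11 thick, from 42 to 62 above the underside; free room under the bar. Origin: centre of the underside, z up. It starts on the spacer, underside at z 48, bar 50 to 90 degrees off the crosshead, and turns freely either way.
- handle (a point): Middle of the nut's handle bar, 52 above the nut's underside; axes as the nut's.
- slot (a point): Centre of the slot through the nut's disc, at the underside. The slot, 35 x 14, lies along the nut's x, as the bar does: it passes over the crosshead only with bar and crosshead within about 10 degrees of parallel, either way round. Raised 25 or more above its seat the nut is clear of the crosshead. While seated, it blocks the spacer.
- spacer: Loose slotted steel spacer, about 250 g, x -22 to 22, y -40 to 90, 10 thick. Origin on the stud axis at its underside, axes at first parallel to the rail's. 18 wide slot open at its -y end: it leaves the stud in +y. Ridges 5 high cross its top at y +-30.5 to 35. It starts on the bracket, underside z 38, between the bracket's ribs, lip end over the ledge (1 lower), and locks the bracket.
- lip (a point): Middle of the inner face of the spacer's upright lip (spacer y 62), 27 above the spacer's underside. The upright lip is 8 thick, 44 wide and reaches 34 above the underside; a flat toe runs on 20 beyond it.
- bracket: Loose steel lens bracket, about 450 g: plate 8 thick, x -50 to 95, y -45 to 45, two 6 high ribs across it at x -29.5 to -23.5 and 23.5 to 29.5, an upright flange at x 62 to 70. Origin on the stud axis at its underside (z 30), axes at first parallel to the rail's. 18 wide slot from the stud to its -x end: it leaves the stud in +x, once the spacer is off.
- flange (a point): Middle of the inner face of the bracket's flange (bracket x 62), 28 above the bracket's underside. The flange is 8 thick, 90 wide, top 36 above the underside, with two small lens cells on its outer face; a flat toe runs on 25 beyond it.
- tray: Fixed tin tray 130 (x) x 120 (y) mm, 22 high, walls and floor 3 mm thick; origin at the centre of its underside, on the slate.
- funnel: Bystander: tin funnel on a wooden stand, 100 mm in diameter, 140 high; origin under its centre.
- bezel_a: Bystander: oval brass bezel, 76 x 56 mm, 8 high, lying flat; origin under its centre.
- bezel_b: Bystander: oval brass bezel, 76 x 56 mm, 8 high, lying flat; origin under its centre.
- spatula: Bystander: small horn spatula with a wooden handle, 170 mm long, lying flat along its x axis; origin near its middle.
There are look-alikes about, which are no part of the job. What is shaped like the bracket but turquoise or yellow is not meant. Of the things that look like the nut, the largest one is meant.

How it is judged:
By the outcome, as a careful person would: the job done as asked, in the order asked, and still so for the second after the job is handed in, with the robot touching nothing.
It also fails if it takes over 67 s, if anything falls off the work surface, if the arm or the gripper's body presses on something with over 40 N, if the wrist force passes 120 N, or if a joint passes its speed limit or range.

## Working session

There is one attempt and no reset: what is moved stays moved. The work goes in short steps, Python scripts to look and compute and a tool call to move; the robot and the scene stay as the last step left them, time stands still between calls to the robot, and variables do not carry over. Pictures are saved under pics/ and viewed, at most 10 in all, crops included, and the job is handed in when it is done.

Besides the shell and the picture viewer there is one more tool, called as a command line: name --argument value ..., lists and objects as JSON in quotes. carry_out: Moves the arm, as the interface text tells. Its arguments: {"type":"object","properties":{"increments":{"type":"array"},"squeeze":{"type":"number"}},"required":["increments"]}

```bash
mkdir -p pics; ls
python3 - <<'E'
from cell import manip
import cv2
print(manip.hold_point_z, manip.read_state())
for n in ["scene","top"]:
    im=manip.snapshot(n); cv2.imwrite(f"pics/{n}0.png",im[:,:,::-1]); print(n,manip.camera_info(n))
a=cv2.imread("pics/scene0.png");b=cv2.imread("pics/top0.png")
E
```

```text
pics
0.0187 {'t': 0.0, 'q': array([-7.62715775e+01,  1.87328458e+01, -1.10917684e+01,  6.02748246e+01,
       -1.71138609e-03,  8.23109291e+01]), 'joint_vel': array([ 0.04854712,  0.00064958,  0.07966485, -0.01363389, -0.04273785,
        0.05265645]), 'effort': array([-1.34220965e-03, -4.43399692e+01,  2.62440491e+01,  1.55588554e-02,
       -1.21385742e-04,  1.46407281e-06]), 'position': array([ 0.20069248, -0.5114134 ,  0.2104971 ]), 'tcp_rot': array([-1.79901226e+02, -1.16086195e-02,  2.14174849e+01]), 'contact_force': array([-0.09351005,  0.21553288, -0.32147473]), 'wrist_torque': array([ 0.01253911,  0.03388359, -0.03489307]), 'finger_force': 0.0, 'finger_gap': 0.9975218611126465}
scene {'camera_matrix': array([[490.7418614 ,   0.        , 267.54295108],
       [  0.        , 490.7418614 , 193.21927109],
       [  0.        ,   0.        ,   1.        ]]), 'position': array([ 1.10500834, -0.02723556,  1.11772322]), 'attitude': array([-150.00494616,   -0.66052943,   88.57972725])}
top {'camera_matrix': array([[403.43200014,   0.        , 247.861992  ],
       [  0.        , 403.43200014, 192.696736  ],
       [  0.        ,   0.        ,   1.        ]]), 'position': array([0.3949956 , 0.02101713, 1.08361906]), 'attitude': array([-173.56974464,    0.65944688,  -90.23402915])}
```

View pics/scene0.png

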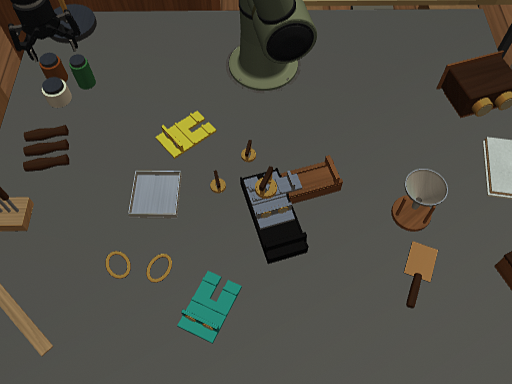

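View pics/top0.png

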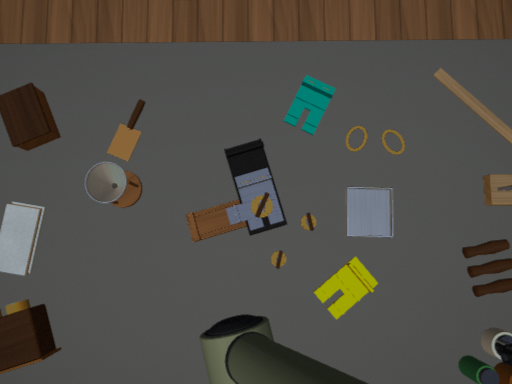

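The top image shows the rail with the nut on it at (262,206), the ledge to the left and the end stop near (245,145). The tray is at (370,212). Nut candidates are (262,206), (309,222) and (279,259); the one on the rail is the largest. Bracket look-alikes are turquoise at (310,105) and yellow at (347,288), and the real bracket is the grey one on the rail. I'll check this in one close crop.

```bash
python3 - <<'E'
import cv2
b=cv2.imread("pics/top0.png")[130:250,180:330]
cv2.imwrite("pics/crop1.png",cv2.resize(b,None,fx=5,fy=5,interpolation=cv2.INTER_CUBIC)[:600,:750])
E
cat > h.py <<'E'
import numpy as np, cv2
from scipy.spatial.transform import Rotation as R
from cell import manip
def rot(a): return R.from_euler('xyz',a,degrees=True).as_matrix()
def ray(ci,px,z):
    "world point at height z seen at pixel px"
    K=np.array(ci['camera_matrix']);d=rot(ci['attitude'])@np.linalg.solve(K,[px[0],px[1],1]);p=np.array(ci['position'])
    return p+d*(z-p[2])/d[2]
def proj(ci,P):
    c=(np.atleast_2d(P)-ci['position'])@rot(ci['attitude']); u=c@np.array(ci['camera_matrix']).T
    return u[:,:2]/u[:,2:]
E
```

```text
(no output)
```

View pics/crop1.png

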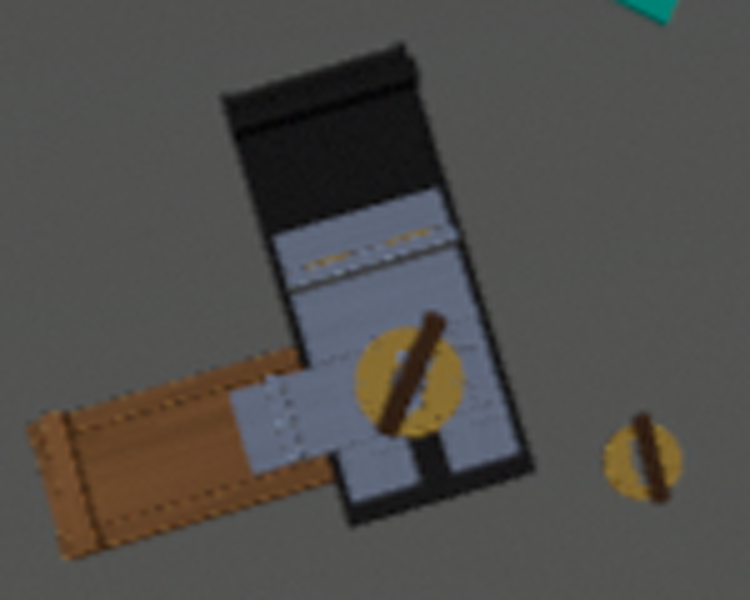

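```bash
cat > fit.py <<'E'
from h import *
from scipy.optimize import least_squares
ci=manip.camera_info("top")
f=lambda u,v:(180+(u+.5)/5-.5,130+(v+.5)/5-.5)
obs=[((352,523),(-62,51,35)),((533,468),(-62,-51,35)),((273,235),(95,45,38)),((437,187),(95,-45,38)),((230,393),(22,90,48)),((253,473),(-22,90,48)),((410,382),(0,0,62))]
P=np.array([o[1] for o in obs])/1e3; px=np.array([f(*o[0]) for o in obs])
def W(s,P): return P@rot([0,0,s[2]]).T+[s[0],s[1],0]
r=least_squares(lambda s:(proj(ci,W(s,P))-px).ravel(),[.4,0,15])
print(r.x, r.fun.reshape(-1,2).round(2).tolist())
a,b=[ray(ci,f(*p),.110) for p in((436,318),(388,430))]
print("handle",a,b,np.linalg.norm(a-b),np.degrees(np.arctan2(*(a-b)[1::-1])), (a+b)/2)
t=[ray(ci,p,.022) for p in((347,187.5),(392,187),(348,236),(393,237))]; print("tray",np.mean(t,0),np.diff(t,axis=0))
print("rail pts",W(r.x,np.array([[0,.1725,.06],[.1485,0,.06],[0,.062,.065],[.062,0,.058]])))
E
python3 fit.py
```

```text
[ 4.77373001e-01 -2.06748428e-03  1.66635793e+01] [[-0.58, 0.72], [0.89, 0.22], [-0.03, 0.03], [-0.01, -0.29], [-0.21, -0.28], [0.08, 0.11], [-0.15, -0.53]]
handle [ 0.50330064 -0.01418702  0.11      ] [0.44904796 0.00947136 0.11      ] 0.05918675019380478 -23.560941863753328 [ 0.4761743  -0.00235783  0.11      ]
tray [ 0.46275489 -0.28764715  0.022     ] [[ 0.0006751  -0.11858121  0.        ]
 [-0.12820344  0.12000025  0.        ]
 [-0.0030747  -0.1168265   0.        ]]
rail pts [[0.42790835 0.16318837 0.06      ]
 [0.61963674 0.04051513 0.06      ]
 [0.4595944  0.05732882 0.065     ]
 [0.53676931 0.01571112 0.058     ]]
```

The crop confirms the choice: the largest brass nut sits on the grey spacer and bracket at crop (410,382), with its bar ends at (436,318) and (388,430). The small one at (642,462) is a decoy. The rail fits to within 1 px. Next I go above the nut with the turned yaw.

```bash
cat >> h.py <<'E'
def plan(xyz,yaw,n,nt=None,grip=1):
    "rows (rounded) to xyz in n rows, turning to yaw (shortest unless given) in nt rows"
    s=manip.read_state(); M=rot(s['tcp_rot']); p=np.array(s['position']); nt=nt or n
    print("t",round(s['t'],2),p.round(4),s['tcp_rot'].round(2))
    w=np.radians(yaw-s['tcp_rot'][2])
    for i in range(max(n,nt)):
        sh=(M.T@(np.array(xyz)-p)/(n-i)/.04).round(2) if i<n else np.zeros(3)
        r=np.round(-w/nt/.08,2) if i<nt else 0.
        p=p+M@sh*.04; M=M@R.from_rotvec([0,0,r*.08]).as_matrix()
        print([0,0,float(r),*map(float,sh),grip])
E
python3 -c "
from h import *
plan([.4762,-.0022,.19],156.4,20,30)"
```

```text
t 0.1 [ 0.2007 -0.5115  0.2106] [-1.7991e+02 -1.0000e-02  2.1420e+01]
[0, 0, -0.98, 0.55, -0.47, 0.03, 1]
[0, 0, -0.98, 0.59, -0.42, 0.03, 1]
[0, 0, -0.98, 0.62, -0.37, 0.03, 1]
[0, 0, -0.98, 0.65, -0.33, 0.03, 1]
[0, 0, -0.98, 0.67, -0.27, 0.03, 1]
[0, 0, -0.98, 0.69, -0.22, 0.03, 1]
[0, 0, -0.98, 0.7, -0.17, 0.03, 1]
[0, 0, -0.98, 0.72, -0.11, 0.02, 1]
[0, 0, -0.98, 0.72, -0.05, 0.03, 1]
[0, 0, -0.98, 0.72, 0.0, 0.02, 1]
[0, 0, -0.98, 0.72, 0.06, 0.03, 1]
[0, 0, -0.98, 0.71, 0.12, 0.02, 1]
[0, 0, -0.98, 0.7, 0.17, 0.03, 1]
[0, 0, -0.98, 0.69, 0.23, 0.02, 1]
[0, 0, -0.98, 0.67, 0.28, 0.03, 1]
[0, 0, -0.98, 0.64, 0.33, 0.02, 1]
[0, 0, -0.98, 0.62, 0.38, 0.03, 1]
[0, 0, -0.98, 0.59, 0.43, 0.02, 1]
[0, 0, -0.98, 0.55, 0.47, 0.03, 1]
[0, 0, -0.98, 0.51, 0.51, 0.02, 1]
[0, 0, -0.98, 0.0, 0.0, 0.0, 1]
[0, 0, -0.98, 0.0, 0.0, 0.0, 1]
[0, 0, -0.98, 0.0, 0.0, 0.0, 1]
[0, 0, -0.98, 0.0, 0.0, 0.0, 1]
[0, 0, -0.98, 0.0, 0.0, 0.0, 1]
[0, 0, -0.98, 0.0, 0.0, 0.0, 1]
[0, 0, -0.98, 0.0, 0.0, 0.0, 1]
[0, 0, -0.98, 0.0, 0.0, 0.0, 1]
[0, 0, -0.98, 0.0, 0.0, 0.0, 1]
[0, 0, -0.98, 0.0, 0.0, 0.0, 1]
```

carry_out --increments '[[[0,0,-0.98,0.55,-0.47,0.03,1],[0,0,-0.98,0.59,-0.42,0.03,1],[0,0,-0.98,0.62,-0.37,0.03,1],[0,0,-0.98,0.65,-0.33,0.03,1],[0,0,-0.98,0.67,-0.27,0.03,1]]]'

```text
t: 0.6
position: [0.2701, -0.3833, 0.2049]
tcp_rot: [-180.0, -0.0, 44.0]
contact_force: [0.6, -1.0, -1.5]
finger_gap: 1.004
finger_force: 0.0
```

carry_out --increments '[[[0,0,-0.98,0.69,-0.22,0.03,1],[0,0,-0.98,0.7,-0.17,0.03,1],[0,0,-0.98,0.72,-0.11,0.02,1],[0,0,-0.98,0.72,-0.05,0.03,1],[0,0,-0.98,0.72,0,0.02,1]]]'

```text
t: 1.1
position: [0.3387, -0.2561, 0.1998]
tcp_rot: [-180.0, -0.0, 66.5]
contact_force: [0.4, -0.2, 0.7]
finger_gap: 0.998
finger_force: 0.0
```

carry_out --increments '[[[0,0,-0.98,0.72,0.06,0.03,1],[0,0,-0.98,0.71,0.12,0.02,1],[0,0,-0.98,0.7,0.17,0.03,1],[0,0,-0.98,0.69,0.23,0.02,1],[0,0,-0.98,0.67,0.28,0.03,1]]]'

```text
t: 1.6
position: [0.4078, -0.1291, 0.1947]
tcp_rot: [-180.0, -0.0, 89.0]
contact_force: [-0.3, -1.3, 0.5]
finger_gap: 0.999
finger_force: 0.0
```

carry_out --increments '[[[0,0,-0.98,0.64,0.33,0.02,1],[0,0,-0.98,0.62,0.38,0.03,1],[0,0,-0.98,0.59,0.43,0.02,1],[0,0,-0.98,0.55,0.47,0.03,1],[0,0,-0.98,0.51,0.51,0.02,1]]]'

```text
t: 2.1
position: [0.4764, -0.0016, 0.1897]
tcp_rot: [-180.0, -0.0, 111.4]
contact_force: [-0.5, -0.7, -0.6]
finger_gap: 1.002
finger_force: 0.0
```

carry_out --increments '[[[0,0,-0.98,0,0,0,1],[0,0,-0.98,0,0,0,1],[0,0,-0.98,0,0,0,1],[0,0,-0.98,0,0,0,1],[0,0,-0.98,0,0,0,1]]]'

```text
t: 2.6
position: [0.4759, -0.0026, 0.1897]
tcp_rot: [-180.0, -0.0, 133.9]
contact_force: [0.5, 0.2, 0.8]
finger_gap: 1.001
finger_force: 0.0
```

carry_out --increments '[[[0,0,-0.98,0,0,0,1],[0,0,-0.98,0,0,0,1],[0,0,-0.98,0,0,0,1],[0,0,-0.98,0,0,0,1],[0,0,-0.98,0,0,0,1]]]'

```text
t: 3.1
position: [0.4758, -0.0027, 0.1897]
tcp_rot: [-180.0, -0.0, 156.4]
contact_force: [1.0, 0.1, 0.8]
finger_gap: 1.002
finger_force: 0.0
```

Run:
```python
from h import *
import pickle
s=manip.read_state(); ci=manip.camera_info("wrist"); im=manip.snapshot("wrist")
cv2.imwrite("pics/w1.png",im[:,:,::-1]); pickle.dump(ci,open("w1.pkl","wb"))
print(s['position'],s['tcp_rot'],s['q'],ci)
```

```text
[ 0.47584328 -0.0027237   0.18971864] [-1.79986423e+02 -4.98603890e-02  1.56360200e+02] [-9.22511821e+00  1.18896315e+01 -2.36201526e+01  5.45418865e+01
 -7.37751273e-04  1.44146766e+01] {'camera_matrix': array([[286.55031586,   0.        , 256.01242668],
       [  0.        , 286.55031586, 190.59547774],
       [  0.        ,   0.        ,   1.        ]]), 'position': array([0.40516124, 0.02805813, 0.35270038]), 'attitude': array([1.62634835e+02, 3.90826466e-02, 6.63773032e+01])}
```

View pics/w1.png

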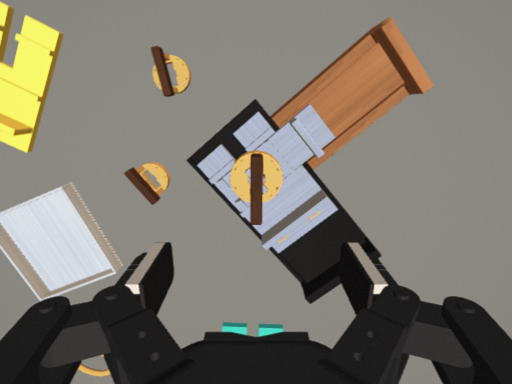

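Wrist view: nut disc at (257,178), bar running vertically from (256,153) to (256,224), ledge at upper right, and rail end stop near (340,275) behind the right finger. I'll fit the rail again from here.

Run:
```python
from h import *
import pickle
from scipy.optimize import least_squares
ci=pickle.load(open("w1.pkl","rb"))
obs=[((188,159),(-62,-51,35)),((256,100),(-62,51,35)),((308,106),(-22,90,48)),((334,140),(22,90,48)),((338,210),(95,45,38)),((268,246),(62,-45,66)),((326,193),(62,45,66))]
P=np.array([o[1] for o in obs])/1e3; px=np.array([o[0] for o in obs],float)
W=lambda s,P: P@rot([0,0,s[2]]).T+[s[0],s[1],0]
r=least_squares(lambda s:(proj(ci,W(s,P))-px).ravel(),[.477,0,16],loss='soft_l1')
print(r.x,(proj(ci,W(r.x,P))-px).round(1).tolist())
a,b=ray(ci,(256,223.5),.11),ray(ci,(256,153),.11); print(a,b,(a+b)/2,np.linalg.norm(a-b),np.degrees(np.arctan2(*(a-b)[1::-1])))
print("disc c",ray(ci,(257,178),.062))
print(proj(ci,W([.4774,-.002,16.66],P))-px)
im=cv2.imread("pics/w1.png"); cv2.imwrite("pics/w1c.png",cv2.resize(im[85:305,180:400],None,fx=2.7,fy=2.7,interpolation=cv2.INTER_CUBIC))
```

```text
[ 4.77528024e-01 -3.28737701e-03  1.66221111e+01] [[-1.7, 2.0], [-0.6, -0.4], [2.0, -1.0], [1.2, -1.7], [-0.1, 0.0], [-6.5, 0.7], [0.9, 4.4]]
[ 0.50370118 -0.01523258  0.11      ] [0.44386179 0.01093976 0.11      ] [ 0.47378148 -0.00214641  0.11      ] 0.06531266243283826 -23.62343835820153
disc c [ 0.47610719 -0.0020571   0.062     ]
[[-0.76479367  1.51096519]
 [ 0.43251019 -1.03859814]
 [ 3.06262509 -1.66117537]
 [ 2.25410646 -2.37460191]
 [ 0.91070944 -0.54015816]
 [-5.39148108  0.16056889]
 [ 2.05505272  3.74031086]]
```

View pics/w1c.png

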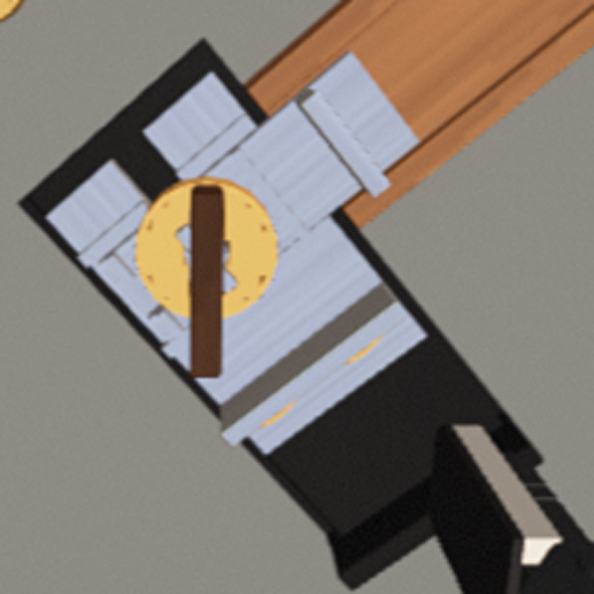

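The crop shows the nut disc at (207,250) with the bar vertical from (207,187) to (207,377), about 40° off the crosshead seen through the slot, as measured from both cameras. I'll descend and grip.

carry_out --increments '[[[0,0,0,0,0,0.6,1],[0,0,0,0,0,0.6,1],[0,0,0,0,0,0.6,1],[0,0,0,0,0,0.6,1],[0,0,0,0,0,0.3,1]]]'

```text
t: 3.65
position: [0.4746, -0.0025, 0.08]
tcp_rot: [-180.0, -0.2, 156.1]
contact_force: [-0.1, -0.6, -0.4]
finger_gap: 0.999
finger_force: 0.0
```

carry_out --increments '[[[0,0,0,0,0,0,0],[0,0,0,0,0,0,0],[0,0,0,0,0,0,0],[0,0,0,0,0,0,0],[0,0,0,0,0,0,0]]]' --squeeze 40

```text
t: 4.15
position: [0.4768, -0.0028, 0.0828]
tcp_rot: [180.0, 0.1, 156.2]
contact_force: [0.5, 0.6, -0.3]
finger_gap: 0.142
finger_force: 0.0
```

carry_out --increments '[[[0,0,0,0,0,0,0],[0,0,0,0,0,0,0],[0,0,0,0,0,0,0]]]'

```text
t: 4.45
position: [0.4768, -0.003, 0.0828]
tcp_rot: [180.0, 0.1, 156.2]
contact_force: [-1.1, -0.5, 5.5]
finger_gap: 0.111
finger_force: 41.7
```

carry_out --increments '[[[0,0,-0.88,0,0,0,0],[0,0,-0.88,0,0,0,0],[0,0,-0.88,0,0,0,0],[0,0,-0.88,0,0,0,0],[0,0,-0.88,0,0,0,0]]]'

```text
t: 4.95
position: [0.4774, -0.0028, 0.0829]
tcp_rot: [180.0, 0.1, 176.5]
contact_force: [-0.3, -0.7, 3.8]
finger_gap: 0.112
finger_force: 41.5
```

carry_out --increments '[[[0,0,-0.88,0,0,0,0],[0,0,-0.88,0,0,0,0],[0,0,-0.88,0,0,0,0],[0,0,-0.88,0,0,0,0],[0,0,-0.88,0,0,0,0]]]'

```text
t: 5.45
position: [0.4775, -0.0028, 0.0829]
tcp_rot: [-180.0, 0.1, -163.3]
contact_force: [1.5, -0.1, 3.8]
finger_gap: 0.109
finger_force: 41.5
```

Run:
```python
from h import *
s=manip.read_state(); ci=manip.camera_info("wrist"); im=manip.snapshot("wrist")
cv2.imwrite("pics/w2.png",cv2.resize(im[90:310,156:356,::-1],None,fx=2.5,fy=2.5,interpolation=cv2.INTER_CUBIC))
print(s['position'],s['tcp_rot'],s['contact_force'],s['wrist_torque'])
W=lambda P: np.array(P)/1e3@rot([0,0,16.66]).T+[.4774,-.0025,0]
print(((proj(ci,W([[-62,-51,35],[-62,51,35],[95,45,38],[-15,3,73],[-15,-3,73],[15,0,73]]))-[156,90])*2.5).round())
```

```text
[ 0.47745746 -0.00276767  0.0828613 ] [-1.79965430e+02  1.36577980e-01 -1.63330143e+02] [ 1.4795502  -0.0554067   3.77149371] [ 0.07470065 -0.20209101 -0.11675597]
[[ 73.  82.]
 [428.  82.]
 [379. 544.]
 [262. 282.]
 [238. 282.]
 [250. 387.]]
```

View pics/w2.png

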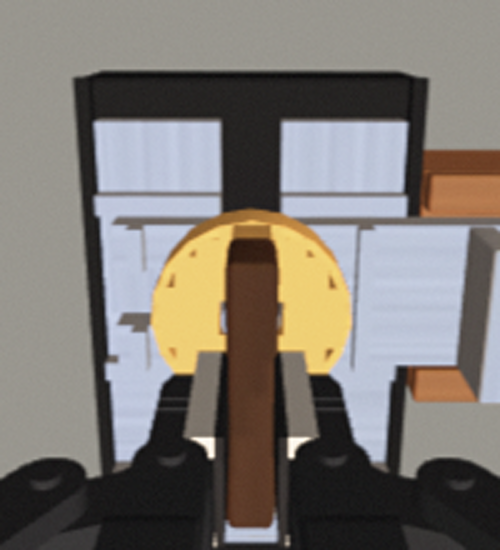

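The bar lies along the rail, vertical in this view and centred between the rail edges at (73,82) and (428,82). I'll lift.

carry_out --increments '[[[0,0,0,0,0,-0.15,0],[0,0,0,0,0,-0.2,0],[0,0,0,0,0,-0.2,0],[0,0,0,0,0,-0.2,0],[0,0,0,0,0,-0.2,0]]]'

```text
t: 6.0
position: [0.4761, -0.0027, 0.1208]
tcp_rot: [180.0, -0.0, -163.5]
contact_force: [0.6, -0.3, -2.9]
finger_gap: 0.113
finger_force: 40.7
```

carry_out --increments '[[[0,0,0,0,0,-0.25,0],[0,0,0,0,0,-0.25,0],[0,0,0,0,0,-0.25,0],[0,0,0,0,0,0,0]]]'

```text
t: 6.4
position: [0.4774, -0.0029, 0.1518]
tcp_rot: [-179.9, 0.2, -163.5]
contact_force: [-0.3, -0.5, -2.4]
finger_gap: 0.112
finger_force: 40.7
```

Run:
```python
from h import *
s=manip.read_state(); print(s['contact_force'],s['finger_gap'])
plan([.4628,-.2876,.143],-163.3,10,grip=0)
```

```text
[-0.34957217 -0.51282026 -2.41552885] 0.11178009572168894
t 6.4 [ 0.4774 -0.0029  0.1518] [-1.7993e+02  1.5000e-01 -1.6349e+02]
[0, 0, -0.0, 0.24, -0.67, 0.02, 0]
[0, 0, -0.0, 0.24, -0.67, 0.02, 0]
[0, 0, -0.0, 0.24, -0.67, 0.02, 0]
[0, 0, -0.0, 0.24, -0.67, 0.02, 0]
[0, 0, -0.0, 0.24, -0.67, 0.02, 0]
[0, 0, -0.0, 0.23, -0.67, 0.02, 0]
[0, 0, -0.0, 0.24, -0.67, 0.03, 0]
[0, 0, -0.0, 0.23, -0.68, 0.02, 0]
[0, 0, -0.0, 0.24, -0.67, 0.03, 0]
[0, 0, -0.0, 0.23, -0.68, 0.02, 0]
```

carry_out --increments '[[[0,0,0,0.08,-0.23,0,0],[0,0,0,0.16,-0.45,0,0],[0,0,0,0.19,-0.54,0,0],[0,0,0,0.19,-0.54,0,0],[0,0,0,0.19,-0.54,0,0]]]'

```text
t: 6.9
position: [0.4706, -0.1015, 0.1494]
tcp_rot: [180.0, -0.1, -163.5]
contact_force: [-0.3, -0.9, -2.6]
finger_gap: 0.112
finger_force: 40.7
```

carry_out --increments '[[[0,0,0,0.19,-0.54,0,0],[0,0,0,0.19,-0.54,0,0],[0,0,0,0.19,-0.54,0,0],[0,0,0,0.19,-0.54,0,0],[0,0,0,0.19,-0.54,0,0]]]'

```text
t: 7.4
position: [0.4647, -0.2159, 0.1493]
tcp_rot: [180.0, -0.1, -163.5]
contact_force: [0.6, 0.2, -2.1]
finger_gap: 0.107
finger_force: 40.7
```

carry_out --increments '[[[0,0,0,0.19,-0.54,0,0],[0,0,0,0.19,-0.54,0,0],[0,0,0,0.16,-0.45,0,0],[0,0,0,0.08,-0.23,0,0],[0,0,0,0,0,0,0]]]'

```text
t: 7.9
position: [0.4615, -0.2902, 0.1497]
tcp_rot: [180.0, -0.0, -163.6]
contact_force: [-0.4, 0.3, -2.1]
finger_gap: 0.111
finger_force: 40.7
```

Run:
```python
from h import *
s=manip.read_state(); ci=manip.camera_info("wrist"); im=manip.snapshot("wrist")
cv2.imwrite("pics/w3.png",im[:,:,::-1])
print(s['position'],s['tcp_rot'])
c=np.array([[-65,-60,22],[65,-60,22],[65,60,22],[-65,60,22]])/1e3+[.4628,-.2876,0]
print(proj(ci,c).round())
plan([.4628,-.2876,.043],-163.5,8,grip=0)
```

```text
[ 0.46151527 -0.290206    0.14972394] [ 1.79984830e+02 -8.21632837e-03 -1.63586912e+02]
[[217. 101.]
 [189. 220.]
 [292. 247.]
 [334. 136.]]
t 7.95 [ 0.4615 -0.289   0.1497] [ 1.7993e+02 -1.0000e-02 -1.6353e+02]
[0, 0, -0.0, -0.01, 0.0, 0.33, 0]
[0, 0, -0.0, -0.0, 0.0, 0.33, 0]
[0, 0, -0.0, -0.01, 0.0, 0.33, 0]
[0, 0, -0.0, -0.0, 0.0, 0.34, 0]
[0, 0, -0.0, -0.01, 0.01, 0.33, 0]
[0, 0, -0.0, -0.0, 0.0, 0.34, 0]
[0, 0, -0.0, -0.01, 0.01, 0.33, 0]
[0, 0, -0.0, -0.0, 0.0, 0.34, 0]
```

View pics/w3.png

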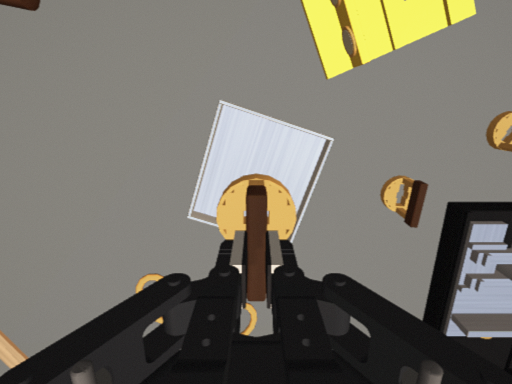

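The tray corners at (220,101), (332,138) and (189,217) match the prediction within 3 px, and the nut is upright over the tray centre. I'll lower it gently.

carry_out --increments '[[[0,0,0,-0.01,0,0.4,0],[0,0,0,-0.01,0,0.6,0],[0,0,0,-0.01,0,0.6,0],[0,0,0,0,0,0.5,0],[0,0,0,0,0,0.4,0]]]'

```text
t: 8.45
position: [0.4625, -0.2869, 0.0488]
tcp_rot: [179.9, -0.0, -163.4]
contact_force: [-1.1, -0.5, -3.0]
finger_gap: 0.109
finger_force: 40.7
```

carry_out --increments '[[[0,0,0,0,0,0.1,0],[0,0,0,0,0,0.05,0],[0,0,0,0,0,0.05,0],[0,0,0,0,0,0,0],[0,0,0,0,0,0,0]]]'

```text
t: 8.95
position: [0.4635, -0.289, 0.0428]
tcp_rot: [-179.9, 0.0, -163.5]
contact_force: [0.7, 0.6, -2.1]
finger_gap: 0.114
finger_force: 40.7
```

Not touching yet. About 4 to 5 mm remain.

carry_out --increments '[[[0,0,0,0,0,0.04,0],[0,0,0,0,0,0.03,0],[0,0,0,0,0,0.02,0],[0,0,0,0,0,0,0]]]'

```text
t: 9.35
position: [0.4628, -0.2887, 0.0383]
tcp_rot: [180.0, -0.0, -163.5]
contact_force: [-0.6, -1.1, -2.3]
finger_gap: 0.108
finger_force: 40.7
```

carry_out --increments '[[[0,0,0,0,0,0.02,0],[0,0,0,0,0,0.01,0],[0,0,0,0,0,0,0]]]'

```text
t: 9.65
position: [0.463, -0.289, 0.0379]
tcp_rot: [-180.0, -0.0, -163.5]
contact_force: [-1.8, 1.0, 4.6]
finger_gap: 0.113
finger_force: 41.6
```

Contact: 4.6 N upward, so the nut rests on the tray floor. I'll release and go straight up.

carry_out --increments '[[[0,0,0,0,0,0,0.3],[0,0,0,0,0,0,0.6],[0,0,0,0,0,0,0.6],[0,0,0,0,0,0,0.6]]]'

```text
t: 10.05
position: [0.463, -0.2887, 0.0372]
tcp_rot: [180.0, 0.0, -163.5]
contact_force: [0.2, 0.1, 0.1]
finger_gap: 0.598
finger_force: 0.0
```

carry_out --increments '[[[0,0,0,0,0,-0.3,0.6],[0,0,0,0,0,-0.6,0.6],[0,0,0,0,0,-0.8,0.6],[0,0,0,0,0,-0.8,0.6],[0,0,0,0,0,-0.5,0.6]]]'

```text
t: 10.55
position: [0.4639, -0.2894, 0.1607]
tcp_rot: [-179.8, 0.1, -163.5]
contact_force: [0.3, -0.7, 0.1]
finger_gap: 0.6
finger_force: 0.0
```

Run:
```python
from h import *
im=manip.snapshot("wrist")
cv2.imwrite("pics/w4.png",im[:,:,::-1])
plan([.4643,.0414,.15],106.65-360,15,20,grip=0)
```

```text
t 10.6 [ 0.4652 -0.2904  0.1633] [-179.64    0.25 -163.48]
[0, 0, 0.98, -0.16, 0.53, 0.02, 0]
[0, 0, 0.98, -0.11, 0.54, 0.02, 0]
[0, 0, 0.98, -0.07, 0.55, 0.02, 0]
[0, 0, 0.98, -0.03, 0.55, 0.02, 0]
[0, 0, 0.98, 0.02, 0.55, 0.02, 0]
[0, 0, 0.98, 0.06, 0.55, 0.02, 0]
[0, 0, 0.98, 0.1, 0.54, 0.02, 0]
[0, 0, 0.98, 0.14, 0.54, 0.02, 0]
[0, 0, 0.98, 0.19, 0.52, 0.02, 0]
[0, 0, 0.98, 0.23, 0.51, 0.02, 0]
[0, 0, 0.98, 0.26, 0.49, 0.02, 0]
[0, 0, 0.98, 0.3, 0.46, 0.02, 0]
[0, 0, 0.98, 0.34, 0.44, 0.02, 0]
[0, 0, 0.98, 0.37, 0.41, 0.02, 0]
[0, 0, 0.98, 0.4, 0.38, 0.01, 0]
[0, 0, 0.98, 0.0, 0.0, 0.0, 0]
[0, 0, 0.98, 0.0, 0.0, 0.0, 0]
[0, 0, 0.98, 0.0, 0.0, 0.0, 0]
[0, 0, 0.98, 0.0, 0.0, 0.0, 0]
[0, 0, 0.98, 0.0, 0.0, 0.0, 0]
```

View pics/w4.png

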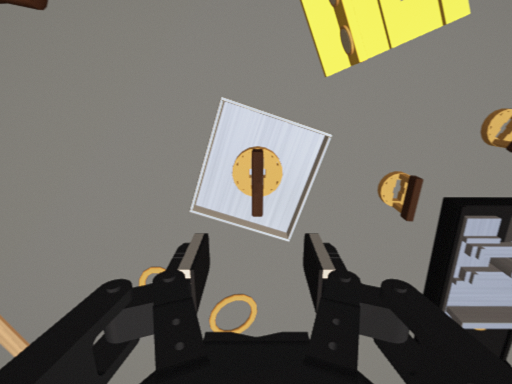

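The nut stands upright in the middle of the tray at (257,175). Next is the spacer hook.

carry_out --increments '[[[0,0,0.98,-0.16,0.53,0.02,0],[0,0,0.98,-0.11,0.54,0.02,0],[0,0,0.98,-0.07,0.55,0.02,0],[0,0,0.98,-0.03,0.55,0.02,0],[0,0,0.98,0.02,0.55,0.02,0]]]'

```text
t: 11.1
position: [0.4625, -0.1774, 0.1536]
tcp_rot: [-180.0, 0.0, 173.9]
contact_force: [0.3, 0.5, -0.5]
finger_gap: 0.001
finger_force: 0.0
```

carry_out --increments '[[[0,0,0.98,0.06,0.55,0.02,0],[0,0,0.98,0.1,0.54,0.02,0],[0,0,0.98,0.14,0.54,0.02,0],[0,0,0.98,0.19,0.52,0.02,0],[0,0,0.98,0.23,0.51,0.02,0]]]'

```text
t: 11.6
position: [0.4621, -0.0665, 0.1496]
tcp_rot: [180.0, 0.0, 151.4]
contact_force: [0.4, 0.2, 0.1]
finger_gap: -0.005
finger_force: 0.0
```

carry_out --increments '[[[0,0,0.98,0.26,0.49,0.02,0],[0,0,0.98,0.3,0.46,0.02,0],[0,0,0.98,0.34,0.44,0.02,0],[0,0,0.98,0.37,0.41,0.02,0],[0,0,0.98,0.4,0.38,0.01,0]]]'

```text
t: 12.1
position: [0.4619, 0.0441, 0.146]
tcp_rot: [180.0, 0.0, 128.9]
contact_force: [1.0, 0.1, -0.4]
finger_gap: -0.001
finger_force: 0.0
```

carry_out --increments '[[[0,0,0.98,0,0,0,0],[0,0,0.98,0,0,0,0],[0,0,0.98,0,0,0,0],[0,0,0.98,0,0,0,0],[0,0,0.98,0,0,0,0]]]'

```text
t: 12.6
position: [0.462, 0.0433, 0.146]
tcp_rot: [180.0, 0.0, 106.5]
contact_force: [0.5, 0.0, -0.3]
finger_gap: 0.002
finger_force: 0.0
```

Run:
```python
from h import *
s=manip.read_state(); ci=manip.camera_info("wrist"); im=manip.snapshot("wrist"); print(s['finger_gap'])
cv2.imwrite("pics/w5.png",im[:,:,::-1])
W=lambda P: np.array(P)/1e3@rot([0,0,16.65]).T+[.4775,-.0027,0]
print("lip top in,crosshead ends,stop",proj(ci,W([[-22,62,72],[22,62,72],[-15,0,73],[15,0,73],[-36,172.5,72],[36,172.5,72],[95,45,38]])).round().tolist())
plan([.4643,.0414,.058],106.65,8,grip=0)
```

```text
0.001812275588599569
lip top in,crosshead ends,stop [[233.0, 178.0], [284.0, 178.0], [242.0, 244.0], [275.0, 244.0], [210.0, 34.0], [308.0, 34.0], [355.0, 186.0]]
t 12.65 [0.462  0.0432 0.146 ] [179.99   0.   106.38]
[0, 0, -0.01, -0.01, 0.01, 0.27, 0]
[0, 0, -0.01, -0.01, 0.0, 0.28, 0]
[0, 0, -0.01, -0.01, 0.01, 0.27, 0]
[0, 0, -0.01, -0.01, 0.0, 0.28, 0]
[0, 0, -0.01, -0.0, 0.01, 0.27, 0]
[0, 0, -0.01, -0.01, 0.0, 0.28, 0]
[0, 0, -0.01, -0.0, 0.01, 0.27, 0]
[0, 0, -0.01, -0.01, 0.0, 0.28, 0]
```

View pics/w5.png

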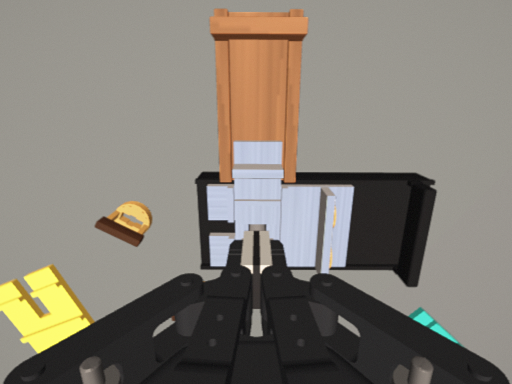

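The lip shows at (233-283, 166-178) and the stop at (212-306, 34), both as predicted, and the crosshead is free. I'll go down behind the lip and look at the contact.

carry_out --increments '[[[0,0,0,-0.02,0.01,0.5,0],[0,0,0,-0.01,0.01,0.6,0],[0,0,0,-0.01,0.01,0.6,0],[0,0,0,-0.01,0.01,0.4,0],[0,0,0,0,0,0.12,0]]]'

```text
t: 13.15
position: [0.4628, 0.0418, 0.0555]
tcp_rot: [-179.9, -0.1, 106.7]
contact_force: [-0.0, -0.3, -0.1]
finger_gap: 0.005
finger_force: 0.0
```

carry_out --increments '[[[0,0,0,0.03,0,0,0],[0,0,0,0.03,0,0,0],[0,0,0,0.03,0,0,0],[0,0,0,0.03,0,0,0],[0,0,0,0.03,0,0,0]]]'

```text
t: 13.65
position: [0.4628, 0.0476, 0.0574]
tcp_rot: [179.9, 0.0, 106.7]
contact_force: [-0.3, -0.4, 0.3]
finger_gap: -0.004
finger_force: 0.0
```

carry_out --increments '[[[0,0,0,0.05,0,0,0],[0,0,0,0.05,0,0,0],[0,0,0,0.1,0,0,0],[0,0,0,0.1,0,0,0],[0,0,0,0.1,0,0,0]]]'

```text
t: 14.15
position: [0.4577, 0.0632, 0.0568]
tcp_rot: [-180.0, -0.0, 106.7]
contact_force: [0.4, 0.3, -0.4]
finger_gap: 0.001
finger_force: 0.0
```

carry_out --increments '[[[0,0,0,0.15,0,0,0],[0,0,0,0.15,0,0,0],[0,0,0,0.15,0,0,0],[0,0,0,0.15,0,0,0],[0,0,0,0.15,0,0,0]]]'

```text
t: 14.65
position: [0.4491, 0.0921, 0.0569]
tcp_rot: [-180.0, -0.0, 106.7]
contact_force: [-0.2, -0.5, 0.3]
finger_gap: -0.004
finger_force: 0.0
```

```bash
cat >> h.py <<'E'
def rail(s): return (rot([0,0,16.65]).T@(np.array(s['position'])-[.4775,-.0027,0])*1e3).round(1)
E
python3 - <<'E'
from h import *
s=manip.read_state(); ci=manip.camera_info("wrist"); im=manip.snapshot("wrist"); print(rail(s),s['contact_force'],s['tcp_rot'])
cv2.imwrite("pics/w6.png",im[:,:,::-1])
E
```

```text
[-0.1 99.  56.9] [-0.15674981 -0.50070216  0.25121752] [-1.79999532e+02 -1.55504439e-03  1.06680762e+02]
```

View pics/w6.png

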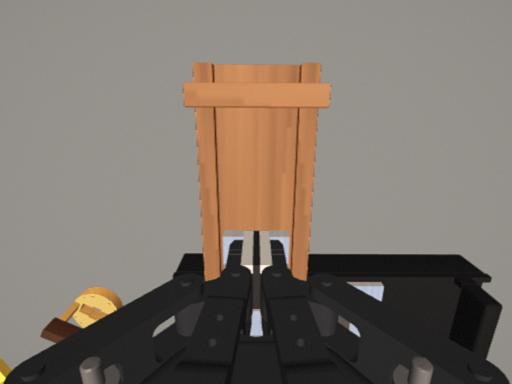

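The view shows the ledge stop at (257,95) and grey spacer metal at (222-290, 232) just ahead of the fingers. I'll check numerically where that edge is. That was my tenth picture, so from here I rely on numbers.

Run:
```python
from h import *
s=manip.read_state(); ci=manip.camera_info("wrist")
g=lambda u,v,z: rail({'position':ray(ci,(u,v),z)})
im=cv2.imread("pics/w6.png")
print(im[215:262:3,230].tolist()); print(im[215:262:3,284].tolist())
print("edge toe?",g(256,231,.047),g(256,231,.071), g(222,235,.047),g(290,235,.047),"stop",g(257,106,.051),g(257,84,.072))
for P in ([[0,90,48],[0,138,47],[0,110,71],[0,118,71],[0,62,72],[22,118,71],[-22,118,71],[0,172.5,72]]): print(P,proj(ci,rot([0,0,16.65])@(np.array(P)/1e3)+[.4775,-.0027,0]).round())
t=manip.snapshot("top"); cv2.imwrite("pics/top2.png",t[:,:,::-1])
```

```text
[[85, 130, 189], [82, 128, 188], [83, 127, 188], [84, 127, 189], [82, 127, 188], [124, 141, 167], [137, 145, 157], [169, 165, 169], [215, 196, 189], [215, 196, 188], [56, 51, 50], [38, 37, 38], [31, 31, 33], [54, 55, 58], [32, 33, 32], [34, 34, 34]]
[[86, 132, 197], [87, 135, 197], [88, 135, 197], [86, 132, 196], [85, 132, 195], [112, 137, 172], [135, 143, 153], [155, 158, 162], [213, 192, 185], [214, 193, 186], [214, 194, 188], [177, 160, 154], [155, 140, 133], [99, 91, 89], [44, 42, 41], [33, 33, 35]]
edge toe? [-0.9 94.3 47. ] [ -0.9 105.7  71. ] [-23.5  91.3  47. ] [21.7 91.4 47. ] stop [ -0.5 173.6  51. ] [ -0.6 184.2  72. ]
[0, 90, 48] [[257. 238.]]
[0, 138, 47] [[258. 166.]]
[0, 110, 71] [[258. 224.]]
[0, 118, 71] [[258. 211.]]
[0, 62, 72] [[257. 297.]]
[22, 118, 71] [[297. 211.]]
[-22, 118, 71] [[218. 211.]]
[0, 172.5, 72] [[258. 109.]]
```

Run:
```python
from h import *
s=manip.read_state(); ci=manip.camera_info("wrist"); M=rot(s['tcp_rot']); p=np.array(s['position'])
print(s['t'],p,rail(s),s['q'].round(1),s['finger_gap'])
for z in (0,-.01,-.02,-.03): print("tool z",z,proj(ci,[p+M@[dx,0,z] for dx in(-.011,0,.011)]).round().tolist())
im=cv2.imread("pics/w6.png"); g=im.mean(2).astype(int)
for v in range(222,300,4): print(v,g[v,216:300:6].tolist())
im=cv2.imread("pics/w5.png"); g=im.mean(2).astype(int)
print()
for v in range(222,262,4): print(v,g[v,216:300:6].tolist())
```

```text
14.75 [0.44889926 0.0922493  0.05686861] [-0.2 99.2 56.9] [  2.4  19.3 -36.3  34.4   0.   75.6] 0.0009202346785814678
tool z 0 [[257.0, 246.0], [257.0, 230.0], [257.0, 214.0]]
tool z -0.01 [[257.0, 254.0], [257.0, 237.0], [257.0, 220.0]]
tool z -0.02 [[257.0, 263.0], [257.0, 245.0], [257.0, 227.0]]
tool z -0.03 [[257.0, 273.0], [257.0, 255.0], [257.0, 236.0]]
222 [131, 129, 134, 133, 138, 138, 135, 138, 132, 125, 127, 141, 136, 99]
226 [133, 128, 135, 132, 137, 137, 135, 141, 132, 125, 126, 140, 134, 110]
230 [133, 128, 142, 140, 141, 140, 139, 115, 133, 136, 138, 145, 138, 121]
234 [135, 130, 144, 142, 141, 161, 163, 38, 162, 144, 146, 148, 144, 126]
238 [135, 159, 200, 195, 199, 164, 148, 31, 164, 191, 202, 205, 193, 129]
242 [135, 149, 201, 32, 32, 163, 148, 32, 162, 75, 34, 204, 191, 127]
246 [133, 146, 187, 32, 30, 164, 134, 32, 161, 118, 33, 46, 186, 126]
250 [121, 137, 160, 45, 40, 162, 135, 29, 163, 139, 40, 38, 182, 126]
254 [124, 135, 93, 55, 62, 162, 133, 28, 163, 150, 53, 52, 179, 128]
258 [123, 126, 41, 33, 53, 163, 126, 27, 162, 163, 33, 32, 178, 125]
262 [123, 128, 33,
[... 621 characters left out ...]
 36, 114, 98, 207, 208, 212, 204, 206, 205, 203, 206, 208, 200]
226 [38, 38, 36, 74, 207, 205, 141, 146, 85, 205, 201, 206, 208, 203]
230 [34, 35, 36, 61, 207, 187, 140, 118, 106, 202, 200, 206, 209, 203]
234 [152, 153, 155, 159, 207, 166, 168, 39, 167, 205, 199, 206, 208, 203]
238 [204, 204, 186, 169, 205, 167, 153, 33, 168, 172, 203, 205, 208, 204]
242 [208, 208, 207, 32, 31, 169, 152, 31, 168, 77, 34, 206, 208, 204]
246 [207, 206, 193, 35, 33, 168, 141, 31, 166, 126, 34, 46, 206, 205]
250 [205, 204, 164, 46, 43, 166, 139, 30, 168, 143, 42, 39, 206, 206]
254 [201, 201, 91, 57, 62, 167, 140, 31, 167, 154, 55, 54, 206, 207]
258 [202, 204, 43, 36, 54, 169, 130, 23, 167, 168, 34, 35, 205, 207]
```

The spacer's toe edge is still at y≈90 and there was no contact. The visible finger tips also sit about 25 mm behind the nominal TCP, so the fingers passed over the lip with their tips above z 72. I'll go back behind the lip and come down 22 mm lower, which still keeps the tips above z 50.

carry_out --increments '[[[0,0,0,-0.2,0,-0.05,0],[0,0,0,-0.4,0,0,0],[0,0,0,-0.4,0,0,0],[0,0,0,-0.25,0,0,0],[0,0,0,0,0,0,0]]]'

```text
t: 15.25
position: [0.4644, 0.0422, 0.059]
tcp_rot: [180.0, 0.0, 106.5]
contact_force: [0.6, 0.2, -0.1]
finger_gap: 0.005
finger_force: 0.0
```

carry_out --increments '[[[0,0,0,0,0,0.15,0],[0,0,0,0,0,0.15,0],[0,0,0,0,0,0.1,0],[0,0,0,0,0,0.05,0],[0,0,0,0,0,0,0]]]'

```text
t: 15.75
position: [0.4631, 0.044, 0.0404]
tcp_rot: [-179.9, -0.0, 106.7]
contact_force: [0.1, -0.4, 0.9]
finger_gap: 0.002
finger_force: 0.0
```

carry_out --increments '[[[0,0,0,0,0,0.05,0],[0,0,0,0,0,0.05,0],[0,0,0,0,0,0,0]]]'

```text
t: 16.05
position: [0.4635, 0.0437, 0.0367]
tcp_rot: [-180.0, -0.0, 106.7]
contact_force: [0.2, -0.5, -0.2]
finger_gap: -0.0
finger_force: 0.0
```

Run:
```python
from h import *
s=manip.read_state(); print(s['t'],rail(s),s['contact_force'])
```

```text
16.05 [-0.1 48.4 36.7] [ 0.22545845 -0.46427224 -0.19720298]
```

carry_out --increments '[[[0,0,0,0,0,0.03,0],[0,0,0,0.05,0,0,0],[0,0,0,0.05,0,0,0],[0,0,0,0.1,0,0,0],[0,0,0,0.1,0,0,0]]]'

```text
t: 16.55
position: [0.4601, 0.0553, 0.0357]
tcp_rot: [-180.0, 0.0, 106.7]
contact_force: [0.7, -1.4, -0.7]
finger_gap: 0.003
finger_force: 0.6
```

carry_out --increments '[[[0,0,0,0.1,0,0,0],[0,0,0,0.1,0,0,0],[0,0,0,0.1,0,0,0],[0,0,0,0.1,0,0,0],[0,0,0,0.1,0,0,0]]]'

```text
t: 17.05
position: [0.4543, 0.0747, 0.0357]
tcp_rot: [-180.0, -0.0, 106.7]
contact_force: [0.0, -1.3, -0.4]
finger_gap: 0.004
finger_force: 0.5
```

```bash
cat >> h.py <<'E'
def toe():
    "wrist view: intensity-saturation profile along the ledge on either side of the fingers -> rail y at which wood turns to steel (z 47)"
    s=manip.read_state(); ci=manip.camera_info("wrist"); im=manip.snapshot("wrist").astype(int)
    T=lambda P: rot([0,0,16.65])@(np.array(P)/1e3)+[.4775,-.0027,0]
    print(s['t'],rail(s),s['contact_force'].round(1))
    for x in(-15,15):
        ys=np.arange(80,175,3); uv=proj(ci,[T([x,y,47]) for y in ys]).round().astype(int)
        print(x,[(int(y),int(im[v,u,0]-im[v,u,2])) for y,(u,v) in zip(ys,uv) if 0<=v<384])
E
python3 -c "
from h import *
toe()"
```

```text
17.05 [-0.1 80.8 35.7] [ 0.  -1.3 -0.4]
-15 [(80, -9), (83, -26), (86, -31), (89, -3), (92, 19), (95, 19), (98, 19), (101, -29), (104, -29), (107, -29), (110, -29), (113, -29), (116, -29), (119, -30), (122, 103), (125, 107), (128, 108), (131, 109), (134, 107), (137, 107), (140, 107), (143, 107), (146, 107), (149, 110), (152, 108), (155, 108), (158, 109), (161, 109), (164, 111), (167, 110), (170, 110), (173, 109)]
15 [(80, -8), (83, -28), (86, -29), (89, -6), (92, 18), (95, 20), (98, 17), (101, -29), (104, -27), (107, -29), (110, -29), (113, -28), (116, -28), (119, -29), (122, 103), (125, 108), (128, 107), (131, 107), (134, 103), (137, 104), (140, 101), (143, 103), (146, 102), (149, 102), (152, 104), (155, 104), (158, 102), (161, 102), (164, 103), (167, 104), (170, 106), (173, 101)]
```

The lip is hooked: the toe moved from y 90 to about 120.5, square, pushed with about 1.3 N. 72 mm remain.

carry_out --increments '[[[0,0,0,0.15,0,0,0],[0,0,0,0.15,0,0,0],[0,0,0,0.15,0,0,0],[0,0,0,0.15,0,0,0],[0,0,0,0.15,0,0,0]]]'

```text
t: 17.6
position: [0.4456, 0.1036, 0.0357]
tcp_rot: [-180.0, -0.0, 106.7]
contact_force: [0.7, -1.4, -0.7]
finger_gap: -0.001
finger_force: 0.6
```

carry_out --increments '[[[0,0,0,0.15,0,0,0],[0,0,0,0.15,0,0,0],[0,0,0,0.15,0,0,0],[0,0,0,0.15,0,0,0],[0,0,0,0.15,0,0,0]]]'

```text
t: 18.1
position: [0.4371, 0.1322, 0.0357]
tcp_rot: [-180.0, 0.0, 106.7]
contact_force: [0.4, -1.4, -1.6]
finger_gap: -0.002
finger_force: 0.5
```

carry_out --increments '[[[0,0,0,0.06,0,0,0],[0,0,0,0.05,0,0,0],[0,0,0,0.05,0,0,0],[0,0,0,0.03,0,0,0],[0,0,0,0,0,0,0]]]'

```text
t: 18.6
position: [0.435, 0.1392, 0.0357]
tcp_rot: [180.0, -0.0, 106.7]
contact_force: [0.6, -0.2, 0.1]
finger_gap: 0.002
finger_force: 0.2
```

```bash
python3 -c "
from h import *
s=manip.read_state(); print(s['t'],rail(s),s['contact_force'])"
```

```text
18.6 [-1.000e-01  1.481e+02  3.570e+01] [ 0.59483861 -0.16406489  0.12230635]
```

carry_out --increments '[[[0,0,0,0.03,0,0,0],[0,0,0,0.03,0,0,0],[0,0,0,0.02,0,0,0],[0,0,0,0.01,0,0,0],[0,0,0,0,0,0,0]]]'

```text
t: 19.1
position: [0.4341, 0.1425, 0.0357]
tcp_rot: [180.0, -0.0, 106.7]
contact_force: [0.0, -1.7, 0.2]
finger_gap: -0.002
finger_force: 0.6
```

carry_out --increments '[[[0,0,0,0.02,0,0,0],[0,0,0,0.02,0,0,0],[0,0,0,0,0,0,0]]]'

```text
t: 19.4
position: [0.4336, 0.1441, 0.0357]
tcp_rot: [180.0, 0.0, 106.7]
contact_force: [0.2, -2.0, -0.4]
finger_gap: 0.001
finger_force: 0.8
```

carry_out --increments '[[[0,0,0,0.02,0,0,0],[0,0,0,0,0,0,0]]]'

```text
t: 19.6
position: [0.4335, 0.1441, 0.0357]
tcp_rot: [-180.0, 0.1, 106.7]
contact_force: [1.0, -5.1, 0.2]
finger_gap: 0.001
finger_force: 2.5
```

The spacer is at the ledge stop: it stalled at y≈153 with 5 N. I'll back off, lift and turn for the bracket.

carry_out --increments '[[[0,0,0,-0.1,0,0,0],[0,0,0,-0.05,0,0,0],[0,0,0,0,0,-0.5,0],[0,0,0,0,0,-0.7,0],[0,0,0,0,0,-0.7,0]]]'

```text
t: 20.1
position: [0.4343, 0.1393, 0.1122]
tcp_rot: [-179.9, -0.1, 106.7]
contact_force: [0.2, -0.1, 0.1]
finger_gap: -0.001
finger_force: 0.0
```

Run:
```python
from h import *
toe()
plan([.5197,.0099,.11],196.65,15,20,grip=0)
```

```text
20.1 [ -0.7 148.5 112.2] [ 0.2 -0.1  0.1]
-15 [(80, 3), (83, 10), (86, 20), (89, 20), (92, 18), (95, 13), (98, 5), (101, 4), (104, 3), (107, 2), (110, -28), (113, -28), (116, -26), (119, -27), (122, -27), (125, -26), (128, -26), (131, -27), (134, -28), (137, -19), (140, -28), (143, -27), (146, -28), (149, -27), (152, -28), (155, -29), (158, -13), (161, -27), (164, -30), (167, 106), (170, 105), (173, 112)]
15 [(80, 0), (83, 1), (86, 0), (89, 1), (92, 1), (95, 2), (98, 1), (101, 3), (104, 2), (107, 2), (110, -28), (113, -28), (116, -28), (119, -28), (122, -28), (125, -27), (128, -27), (131, -27), (134, -27), (137, -21), (140, -28), (143, -27), (146, -28), (149, -27), (152, -27), (155, -27), (158, -16), (161, -29), (164, -32), (167, 116), (170, 112), (173, 113)]
t 20.15 [0.4373 0.1399 0.1164] [ 1.7970e+02 -4.0000e-02  1.0669e+02]
[0, 0, -0.98, -0.25, 0.07, 0.01, 0]
[0, 0, -0.98, -0.25, 0.05, 0.01, 0]
[0, 0, -0.98, -0.25, 0.03, 0.01, 0]
[0, 0, -0.98, -0.26, 0.01, 0.01, 0]
[0, 0, -0.98, -0.26, -0.01, 0.01, 0]
[0, 0, -0.98, -0.25, -0.03, 0.01, 0]
[0, 0, -0.98, -0.25, -0.05, 0.01, 0]
[0, 0, -0.98, -0.25, -0.07, 0.01, 0]
[0, 0, -0.98, -0.24, -0.09, 0.01, 0]
[0, 0, -0.98, -0.23, -0.11, 0.01, 0]
[0, 0, -0.98, -0.22, -0.12, 0.01, 0]
[0, 0, -0.98, -0.21, -0.14, 0.01, 0]
[0, 0, -0.98, -0.2, -0.16, 0.01, 0]
[0, 0, -0.98, -0.19, -0.18, 0.02, 0]
[0, 0, -0.98, -0.18, -0.19, 0.01, 0]
[0, 0, -0.98, 0.0, 0.0, 0.0, 0]
[0, 0, -0.98, 0.0, 0.0, 0.0, 0]
[0, 0, -0.98, 0.0, 0.0, 0.0, 0]
[0, 0, -0.98, 0.0, 0.0, 0.0, 0]
[0, 0, -0.98, 0.0, 0.0, 0.0, 0]
```

The ridge now sits at y≈137.5, i.e. 35 + 102.5, so the spacer really is at its stop. On to the bracket.

carry_out --increments '[[[0,0,-0.98,-0.25,0.07,0.01,0],[0,0,-0.98,-0.25,0.05,0.01,0],[0,0,-0.98,-0.25,0.03,0.01,0],[0,0,-0.98,-0.26,0.01,0.01,0],[0,0,-0.98,-0.26,-0.01,0.01,0]]]'

```text
t: 20.65
position: [0.4627, 0.0957, 0.1095]
tcp_rot: [180.0, -0.1, 129.3]
contact_force: [-0.1, 0.6, -0.7]
finger_gap: -0.0
finger_force: 0.0
```

carry_out --increments '[[[0,0,-0.98,-0.25,-0.03,0.01,0],[0,0,-0.98,-0.25,-0.05,0.01,0],[0,0,-0.98,-0.25,-0.07,0.01,0],[0,0,-0.98,-0.24,-0.09,0.01,0],[0,0,-0.98,-0.23,-0.11,0.01,0]]]'

```text
t: 21.15
position: [0.4899, 0.0524, 0.1075]
tcp_rot: [179.9, -0.0, 151.8]
contact_force: [0.5, 0.3, 0.7]
finger_gap: 0.004
finger_force: 0.0
```

carry_out --increments '[[[0,0,-0.98,-0.22,-0.12,0.01,0],[0,0,-0.98,-0.21,-0.14,0.01,0],[0,0,-0.98,-0.2,-0.16,0.01,0],[0,0,-0.98,-0.19,-0.18,0.02,0],[0,0,-0.98,-0.18,-0.19,0.01,0]]]'

```text
t: 21.65
position: [0.5173, 0.009, 0.105]
tcp_rot: [179.9, -0.0, 174.2]
contact_force: [0.3, 0.0, 0.0]
finger_gap: -0.003
finger_force: 0.0
```

carry_out --increments '[[[0,0,-0.98,0,0,0,0],[0,0,-0.98,0,0,0,0],[0,0,-0.98,0,0,0,0],[0,0,-0.98,0,0,0,0],[0,0,-0.98,0,0,0,0]]]'

```text
t: 22.15
position: [0.5172, 0.0094, 0.105]
tcp_rot: [179.9, 0.0, -163.3]
contact_force: [-0.2, -0.6, -0.2]
finger_gap: -0.003
finger_force: 0.0
```

Run:
```python
from h import *
s=manip.read_state(); print(rail(s))
plan([.5197,.0099,.09],196.65-360,1,1,grip=0)
```

```text
[ 41.5   0.2 105. ]
t 22.15 [0.5172 0.0094 0.105 ] [ 1.7992e+02  2.0000e-02 -1.6330e+02]
[0, 0, 0.01, -0.06, -0.01, 0.38, 0]
```

carry_out --increments '[[[0,0,0,-0.05,0,0.4,0],[0,0,0,0,0,0.5,0],[0,0,0,0,0,0.4,0],[0,0,0,0,0,0.3,0],[0,0,0,0,0,0.1,0]]]'

```text
t: 22.65
position: [0.5182, 0.0099, 0.0359]
tcp_rot: [179.9, -0.1, -163.5]
contact_force: [0.2, -0.8, -0.1]
finger_gap: 0.002
finger_force: 0.0
```

carry_out --increments '[[[0,0,0,0,0,0.1,0],[0,0,0,0,0,0.07,0],[0,0,0,0,0,0,0]]]'

```text
t: 22.95
position: [0.5194, 0.0096, 0.0306]
tcp_rot: [-180.0, 0.0, -163.5]
contact_force: [-0.2, 0.2, -0.2]
finger_gap: 0.001
finger_force: 0.0
```

carry_out --increments '[[[0,0,0,-0.05,0,0,0],[0,0,0,-0.05,0,0,0],[0,0,0,-0.08,0,0,0],[0,0,0,-0.1,0,0,0],[0,0,0,-0.1,0,0,0]]]'

```text
t: 23.45
position: [0.5304, 0.0131, 0.0303]
tcp_rot: [-180.0, -0.4, -163.5]
contact_force: [-10.2, -2.7, 9.0]
finger_gap: 0.002
finger_force: 5.2
```

carry_out --increments '[[[0,0,0,-0.1,0,0,0],[0,0,0,-0.1,0,0,0],[0,0,0,-0.1,0,0,0],[0,0,0,-0.1,0,0,0]]]'

```text
t: 23.85
position: [0.5457, 0.0178, 0.0303]
tcp_rot: [-180.0, -0.4, -163.5]
contact_force: [-8.7, -2.8, 7.4]
finger_gap: 0.002
finger_force: 4.8
```

```bash
python3 -c "
from h import *
s=manip.read_state(); print(s['t'],rail(s),s['contact_force'],s['tcp_rot'])"
```

```text
23.85 [71.2  0.1 30.3] [-8.70455201 -2.80388768  7.42440729] [-179.99366634   -0.38957531 -163.51246268]
```

```bash
cat >> h.py <<'E'
def brk(lo=-62,hi=60,name="wrist",yy=(-38,38),z=38):
    s=manip.read_state(); ci=manip.camera_info(name); im=manip.snapshot(name).astype(int).mean(2)
    T=lambda P: rot([0,0,16.65])@(np.array(P)/1e3)+[.4775,-.0027,0]
    print(s['t'],rail(s),s['contact_force'].round(1))
    for y in yy:
        xs=np.arange(lo,hi,3); uv=proj(ci,[T([x,y,z]) for x in xs]).round().astype(int)
        print(y,[(int(x),int(im[v,u])) for x,(u,v) in zip(xs,uv) if 0<=v<384 and 0<=u<512])
E
python3 -c "
from h import *
brk(); brk(-62,145,'top'); toe()" | cut -c1-900
```

```text
23.85 [71.2  0.1 30.3] [-8.7 -2.8  7.4]
-38 [(-50, 36), (-47, 36), (-44, 34), (-41, 38), (-38, 36), (-35, 37), (-32, 36), (-29, 183), (-26, 182), (-23, 184), (-20, 184), (-17, 183), (-14, 184), (-11, 185), (-8, 184), (-5, 187), (-2, 184), (1, 183), (4, 185), (7, 182), (10, 184), (13, 184), (16, 184), (19, 184), (22, 184), (25, 185), (28, 181), (31, 192), (34, 188), (37, 186), (40, 186), (43, 165), (46, 188), (49, 186), (52, 186), (55, 186), (58, 186)]
38 [(-50, 31), (-47, 36), (-44, 33), (-41, 33), (-38, 34), (-35, 31), (-32, 32), (-29, 187), (-26, 187), (-23, 188), (-20, 187), (-17, 188), (-14, 186), (-11, 188), (-8, 186), (-5, 184), (-2, 186), (1, 187), (4, 187), (7, 185), (10, 185), (13, 186), (16, 185), (19, 183), (22, 185), (25, 183), (28, 182), (31, 183), (34, 185), (37, 185), (40, 186), (43, 164), (46, 185), (49, 185), (52, 185), (55, 184), (58, 180)]
23.9 [72.6  0.1 30.3] [-2.3 -0.4  0. ]
-38 [(-62, 44), (-59, 45), (-56, 46), (-53, 45), (-50, 49), (-47, 48), (-44, 48), (-41, 49), (-38, 48), (-35, 49), (-32, 50), (-29, 49), (-26, 51), (-23, 51), (-20, 50), (-17, 51), (-14, 51)
[... 962 characters left out ...]
, (61, 69), (64, 71), (67, 70), (70, 71), (73, 71), (76, 71), (79, 71), (82, 71), (85, 70), (88, 71), (91, 70), (94, 71), (97, 72), (100, 71), (103, 71), (106, 69), (109, 71), (112, 70), (115, 70), (118, 69), (121, 70), (124, 68), (127, 69), (130, 68), (133, 68), (136, 67), (139, 68), (142, 68)]
23.95 [72.9  0.1 30.2] [-6.6 -1.4  4.4]Traceback (most recent call last):
  File "<string>", line 3, in <module>
    brk(); brk(-62,145,'top'); toe()
                               ~~~^^
  File "h.py", line 30, in toe
    print(x,[(int(y),int(im[v,u,0]-im[v,u,2])) for y,(u,v) in zip(ys,uv) if 0<=v<384])
                         ~~^^^^^^^
IndexError: index 517 is out of bounds for axis 1 with size 512
```

The bracket's trailing edge is at x≈-30, so it moved 20 mm and stayed square. I'll relieve the vertical load by 2 mm and carry on.

carry_out --increments '[[[0,0,0,0.04,0,0,0],[0,0,0,0,0,-0.05,0],[0,0,0,-0.06,0,0,0],[0,0,0,-0.06,0,0,0],[0,0,0,-0.1,0,0,0]]]'

```text
t: 24.5
position: [0.553, 0.0198, 0.0325]
tcp_rot: [-180.0, -0.3, -163.5]
contact_force: [-9.3, -2.9, 6.8]
finger_gap: 0.002
finger_force: 4.4
```

carry_out --increments '[[[0,0,0,-0.1,0,0,0],[0,0,0,-0.12,0,0,0],[0,0,0,-0.12,0,0,0],[0,0,0,-0.12,0,0,0],[0,0,0,-0.12,0,0,0]]]'

```text
t: 25.0
position: [0.5761, 0.0266, 0.0324]
tcp_rot: [-180.0, -0.3, -163.5]
contact_force: [-8.0, -2.4, 5.8]
finger_gap: -0.0
finger_force: 4.1
```

```bash
python3 -c "
from h import *
brk(-50,30)"
```

```text
25.0 [102.8  -0.2  32.4] [-8.  -2.4  5.8]
-38 [(-20, 35), (-17, 35), (-14, 38), (-11, 35), (-8, 36), (-5, 36), (-2, 35), (1, 82), (4, 188), (7, 187), (10, 188), (13, 187), (16, 188), (19, 188), (22, 191), (25, 191), (28, 188)]
38 [(-20, 33), (-17, 32), (-14, 31), (-11, 34), (-8, 34), (-5, 33), (-2, 32), (1, 79), (4, 193), (7, 191), (10, 191), (13, 191), (16, 191), (19, 193), (22, 190), (25, 191), (28, 189)]
```

carry_out --increments '[[[0,0,0,-0.12,0,0,0],[0,0,0,-0.12,0,0,0],[0,0,0,-0.12,0,0,0],[0,0,0,-0.1,0,0,0],[0,0,0,-0.08,0,0,0]]]'

```text
t: 25.55
position: [0.5974, 0.0329, 0.0324]
tcp_rot: [-180.0, -0.2, -163.5]
contact_force: [-7.5, -2.2, 5.4]
finger_gap: -0.001
finger_force: 3.7
```

carry_out --increments '[[[0,0,0,-0.05,0,0,0],[0,0,0,-0.03,0,0,0],[0,0,0,-0.03,0,0,0],[0,0,0,0,0,0,0]]]'

```text
t: 25.95
position: [0.6009, 0.0339, 0.0324]
tcp_rot: [-180.0, -0.3, -163.5]
contact_force: [-8.1, -2.1, 5.3]
finger_gap: -0.001
finger_force: 4.2
```

```bash
python3 -c "
from h import *
brk(10,50)"
```

```text
25.95 [128.7  -0.3  32.4] [-8.1 -2.1  5.3]
-38 [(10, 36), (13, 36), (16, 35), (19, 35), (22, 35), (25, 34), (28, 189), (31, 186), (34, 187), (37, 189), (40, 188), (43, 189), (46, 189), (49, 190)]
38 [(10, 32), (13, 29), (16, 31), (19, 32), (22, 30), (25, 28), (28, 194), (31, 191), (34, 191), (37, 194), (40, 192), (43, 192), (46, 193), (49, 190)]
```

Trailing edge is at x≈27 and the target is 28.5. I'll push in 1 mm steps until the force rises.

carry_out --increments '[[[0,0,0,-0.03,0,0,0],[0,0,0,-0.02,0,0,0],[0,0,0,0,0,0,0]]]'

```text
t: 26.3
position: [0.6009, 0.0339, 0.0324]
tcp_rot: [-180.0, -0.5, -163.5]
contact_force: [-13.2, -3.8, 11.1]
finger_gap: 0.003
finger_force: 6.9
```

carry_out --increments '[[[0,0,0,-0.02,0,0,0],[0,0,0,-0.01,0,0,0],[0,0,0,0,0,0,0]]]'

```text
t: 26.6
position: [0.6008, 0.0339, 0.0324]
tcp_rot: [-180.0, -0.6, -163.5]
contact_force: [-16.5, -4.9, 13.3]
finger_gap: 0.003
finger_force: 8.5
```

Run:
```python
from h import *
ci=manip.camera_info("wrist"); im=manip.snapshot("wrist").astype(np.float32).mean(2)
T=lambda P: rot([0,0,16.65])@(np.array(P)/1e3)+[.4775,-.0027,0]
for y in(-35,-25,25,35):
    xs=np.arange(15,40,.25); uv=proj(ci,[T([x,y,38]) for x in xs]).astype(np.float32)
    g=cv2.remap(im,uv[:,0].reshape(1,-1),uv[:,1].reshape(1,-1),cv2.INTER_LINEAR)[0]
    print(y,xs[np.argmax(g>110)])
# reference: stud crosshead & rail end fit of -62
for x0,z in((-62,35),):
    print(proj(ci,[T([x0,51,z]),T([x0,-51,z]),T([-15,0,73])]).round(1).tolist())
```

```text
-35 27.0
-25 27.0
25 27.0
35 27.0
[[375.8, -181.5], [134.0, -180.4], [254.8, -103.7]]
```

carry_out --increments '[[[0,0,0,-0.03,0,0,0],[0,0,0,-0.02,0,0,0],[0,0,0,0,0,0,0]]]'

```text
t: 26.95
position: [0.6008, 0.0339, 0.0324]
tcp_rot: [-179.9, -0.8, -163.6]
contact_force: [-21.0, -6.0, 18.7]
finger_gap: 0.0
finger_force: 11.2
```

carry_out --increments '[[[0,0,0,0.1,0,0,0],[0,0,0,0.1,0,0,0],[0,0,0,0.1,0,0,0],[0,0,0,0,0,0,0]]]'

```text
t: 27.35
position: [0.5972, 0.0326, 0.0327]
tcp_rot: [-180.0, 0.1, -163.5]
contact_force: [-0.1, 0.3, 0.6]
finger_gap: -0.003
finger_force: 0.0
```

carry_out --increments '[[[0,0,0,0,0,-0.3,0],[0,0,0,0,0,-0.7,0],[0,0,0,0,0,-0.8,0],[0,0,0,0.2,0,-0.8,0],[0,0,0,0,0,0,0]]]'

```text
t: 27.85
position: [0.5924, 0.0301, 0.1423]
tcp_rot: [-179.8, 0.5, -163.5]
contact_force: [-0.2, -0.7, -0.1]
finger_gap: -0.006
finger_force: 0.0
```

Run:
```python
from h import *
ci=manip.camera_info("wrist"); raw=manip.snapshot("wrist"); im=raw.astype(np.float32).mean(2)
T=lambda P: rot([0,0,16.65])@(np.array(P)/1e3)+[.4775,-.0027,0]
s=manip.read_state(); print(s['t'],rail(s),s['contact_force'])
for y,z in((-35,38),(35,38),(-35,66),(35,66)):
    xs=np.arange(0,180,1.); uv=proj(ci,[T([x,y,z]) for x in xs]).astype(np.float32)
    g=cv2.remap(im,uv[:,0].reshape(1,-1),uv[:,1].reshape(1,-1),cv2.INTER_LINEAR)[0]
    ok=np.where(np.abs(np.diff(g))>25)[0]
    print(y,z,[(int(xs[i]),int(g[i]),int(g[i+1])) for i in ok])
# top view, colours along the rail
ci=manip.camera_info("top"); im=manip.snapshot("top").astype(int).mean(2)
print("nut px top",proj(ci,[[.463,-.289,.017]]).round())
```

```text
27.9 [118.6  -1.1 140. ] [ 0.00184883  0.15842728 -1.06135554]
-35 38 [(26, 54, 141), (27, 141, 192), (99, 195, 164), (100, 164, 135), (101, 135, 169), (102, 169, 194), (138, 188, 163), (139, 163, 110), (149, 100, 140), (150, 140, 185), (158, 187, 104), (159, 104, 44), (170, 40, 99), (171, 99, 145)]
35 38 [(26, 33, 104), (27, 104, 188), (100, 175, 135), (102, 156, 190), (139, 178, 117), (149, 103, 133), (150, 133, 173), (158, 196, 119), (159, 119, 52), (170, 34, 84), (171, 84, 132)]
-35 66 [(27, 39, 100), (28, 100, 189), (93, 195, 148), (95, 129, 190), (128, 185, 142), (129, 142, 102), (138, 102, 179), (145, 189, 164), (146, 164, 63), (147, 63, 27), (156, 34, 64), (157, 64, 145)]
35 66 [(27, 32, 62), (28, 62, 183), (93, 195, 167), (94, 167, 120), (95, 120, 186), (128, 190, 157), (129, 157, 109), (138, 106, 159), (139, 159, 187), (146, 183, 81), (147, 81, 28), (157, 51, 120)]
nut px top [[370. 212.]]
```

The flange top runs from x 138.5 to 146.5 and then meets the stop's top with no gap, so the bracket is flush against the end stop. It held at 21 N, and the robot is now clear. Handing in.

```bash
python3 -c "
from cell import manip
print(manip.close_job())"
```

```text
the job is handed in; nothing more can be done
None
```

I handed the job in at about 28 s; no verdict came back. The nut stands upright in the tin tray, the spacer is against the ledge stop, and the bracket is flush against the rail's end stop, done in that order. The bystanders were not touched.

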